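Stamp the maker's mark into a raw clay beaker

ROBOT

A 7-joint arm with a two-finger parallel gripper is mounted at the origin on the work surface. World frame = base frame: x ahead of the robot, y to its left, z up, the work surface at z = 0. Lengths are in m, angles in rad, forces in N, time in s.
With the tool pointing down it reaches from about 0.425 to 0.875 m from the base axis. Payload 4.7 kg.
Tool frame: the origin (TCP) lies where the fingers leave the gripper's body, on its centre line; the fingertips stand 70 mm ahead of it and the grasp point (between the pads) lies 51 mm ahead of it; z points along the fingers, y is the line along which they close (so a half turn about z gives the same grasp; the last joint's range is limited). The gripper opens to 87 mm and grips with 3 to 60 N. Pads are 19 mm wide; open, the fingers measure 117 mm over their backs; the gripper's body (75 mm by 190 mm) begins 51 mm behind the grasp point.
Start: joints at [-1.138, 0.321, -0.07, 1.45, 0.023, 1.371, -0.057], TCP at [0.264, 0.594, 0.292] pointing down, gripper open.
Joint ranges: [-2.86, 2.86], [-0.3, 2.09], [-1.38, 1.24], [0.06, 2.45], [-1.56, 4.7], [0.09, 2.05], [-2.69, 2.69]. Speed limits (rad/s): [2.57, 2.57, 3.14, 3.14, 3.14, 3.14, 3.14].

INTERFACE

Orientations are given as a unit quaternion [w, x, y, z].
In Python, from rig import env gives the robot as it stands.
- The arm moves only by the shell command python3 -m inch 'ROWS'. ROWS is JSON, a list of rows, each a list of 3 entries, a list of its own where there are three numbers: the shift along the world's x, y, z in m, then the turn, a rotation vector about the world's x, y, z in degrees, then the finger opening in m, from 0 to 0.087. A call has 1 to 5 rows; each row is the pose to reach, as a shift and turn from the pose commanded when the call began; what a row does not reach only later rows make up. A row lasts 1/12 s, in which the tool goes at most 41.7 mm and 7.16 degrees, less where a joint would pass 70% of its speed; a pose out of reach is approached as far as the arm can. A call with a gripper value outside its range is refused whole. The fingers move at their own pace and stop on an object; the grip force is fixed at half the most. Time passes only in rows, so rows that repeat a pose let the fingers close. It gives the time, the measured TCP pose, the force, the opening and the grip force at its end, in the units of the state.
- env.sense(): the state, without advancing time (a new reading comes with each control period).
- env.capture(name): name is "scene" or "top" or "wrist"; returns a dict with "frame" (384x512x3 uint8, red, green, blue), "fx", "fy", "cx", "cy" (pixels), "view" (4x4, takes a point from world to camera coordinates); the wrist camera has in their place "T_tool_cam" (4x4, takes a point from camera to tool coordinates, whose origin is the TCP and whose axes are the flange's). Camera axes: x right, y down, z forward; pixel columns grow to the right and rows downward; lengths in m; the calibration is good to about 2 mm. A picture is of the moment at which its call begins: read the wrist's pose just before it. There is no depth.
- env.finish_job(): hands the job in; it is judged then, once.
The state is a dict: "time_s": time; "qpos": joint angles; "qd": joint speeds; "joint_efforts": joint torques, N m; "eef_pos": TCP position; "orientation": TCP orientation; "ft_force": force on the tool from outside, world axes, zero at the start; "moment": the same for the moment, N m; "width": opening from 0.0 (shut) to 1.0 (fully open); "gripper_force": force on a finger pad.
Only numpy, scipy, OpenCV 4.12 (cv2) and the standard library are available. Lean on these libraries where they do the work, as an engineer would, in place of code of your own. Each camera call takes 0.05 s, during which the arm holds its last target. There are 200 camera calls.

TASK

Take the tall unfired beaker from the ware board and, holding it gently because raw clay dents and chips, press its foot upright and centred onto the sprung platen of the bench stamp until the platen is fully down; keep it down for about a second. Then set the beaker down softly, upright, in the middle of the round plaster bat and let go. Leave the other pots and the things on the table where they are.

Things in the scene. Friction and masses are not known exactly. Their poses are not given: they have to be found in the camera images.
- beaker: tall straight raw-clay beaker, the tallest pot on the ware board: 125 mm tall, outside diameter 54 mm at the foot, 58 mm from half height up to the open rim, wall 6 mm, 0.2 to 0.42 kg. Origin: centre of its underside, z up its axis. It is spoilt if the two fingers together squeeze with over 90 N (45 N each) or if it meets the stamp with over 25 N, bat or board with over 40 N
- tumbler: short raw-clay tumbler of the same clay and diameter (58 mm), only 80 mm tall, on the ware board; leave alone. Origin: centre of its underside
- mug: raw-clay mug, 68 mm in diameter, 90 mm tall, loop handle reaching 60 mm from its axis to its own +y; on the ware board; leave alone. Origin: centre of its underside
- board: fixed plywood ware board 230 x 250 x 18 mm on which the three raw pots stand. Origin: centre of its underside
- stamper: fixed bench stamp: grey base plate 130 x 130 x 14 mm, a column in its middle and on top a round flat steel sprung platen 88 mm in diameter. Origin: centre of the base plate's underside, on the column's axis. The column is set by a screw: the released platen's top lies anywhere from 79 to 97 mm above the origin, not measured: find it by touch
- die (a joint): how far the sprung platen is pushed down, in m: 0 released, 0.014 fully down. The spring takes about 2 N to start and 8 N at the bottom, where it meets a stiff rubber stop that gives about 1 mm per 4 N beyond 9 N
- bat: fixed round white plaster drying bat, 164 mm in diameter, 22 mm thick, flat on top. Origin: centre of its underside
- rib: loose wooden modelling rib, 110 x 18 x 12 mm, lying on the table just in front of the bat; leave alone. Origin: centre of its underside
- blue_mug: blue plastic mug 95 mm tall behind the work; leave alone. Origin: centre of its underside
- tub: white plastic tub 124 mm in diameter, 85 mm tall, behind the work; leave alone. Origin: centre of its underside
- roller: wooden roller 44 mm thick, 240 mm long, lying behind the work; leave alone. Origin: underside of its middle, x along it
Mind the look-alikes: they are no part of the job. Leave any red look-alike of the bat alone. Leave any turquoise look-alike of the beaker alone.

How it is judged:
By the outcome, as a careful person would: the job done as asked, in the order asked, and still so for the second after the job is handed in, with the robot touching nothing.
It also fails if it takes over 58 s, if anything falls off the work surface, if the arm or the gripper's body presses on something with over 40 N, if the wrist force passes 120 N, or if a joint passes its speed limit or range.

## Working session

There is one attempt and no reset: what is moved stays moved. The work goes in short steps, Python scripts to look and compute and a shell command to move; the robot and the scene stay as the last step left them, time stands still between calls to the robot, and variables do not carry over. Pictures are saved under pics/ and viewed, at most 10 in all, crops included, and the job is handed in when it is done.

```bash
ls; mkdir -p pics; python3 - <<'E'
from rig import env
import cv2,pickle,numpy as np
s=env.sense();print(s)
d={}
for n in("scene","top"):
    c=env.capture(n);d[n]=c;cv2.imwrite(f"pics/{n}0.png",c["frame"][:,:,::-1])
    print(n,c["fx"],c["cx"],c["cy"],np.round(c["view"],3).tolist())
pickle.dump(d,open("cap0.pkl","wb"))
E
```

```text
pics
{'time_s': 0.0, 'qpos': array([-1.13789618,  0.32180354, -0.07005297,  1.45165853,  0.02262786,
        1.37077806, -0.05690668]), 'qd': array([ 1.96345968e-03,  3.99777296e-04,  4.23394552e-05, -3.84689606e-04,
       -1.11566745e-03,  1.13450841e-04,  2.03128424e-03]), 'joint_efforts': array([-7.83417418e-04, -4.91287494e+01, -4.04645959e-01, -3.12534571e+01,
       -6.39746315e-02,  4.38052998e-02,  1.84674118e-04]), 'eef_pos': array([0.26422964, 0.59342311, 0.29118204]), 'orientation': array([-1.27357054e-04,  2.07873542e-01,  9.78155266e-01, -9.21959288e-04]), 'ft_force': array([-0.66267139,  0.38727416,  0.20439719]), 'moment': array([-0.01735978,  0.01244667, -0.03446125]), 'gripper_force': 0.0, 'width': 1.0011470921709948}
scene 347.85005751982646 261.013893932107 191.18605226896818 [[0.039, 0.999, -0.007, -0.077], [0.83, -0.036, -0.557, -0.431], [-0.557, 0.015, -0.83, 1.363], [0.0, 0.0, 0.0, 1.0]]
top 366.42468224323414 255.68202934049302 186.24401716419908 [[0.005, -1.0, 0.03, 0.043], [-0.999, -0.006, -0.038, 0.567], [0.038, -0.03, -0.999, 0.956], [0.0, 0.0, 0.0, 1.0]]
```

View pics/scene0.png

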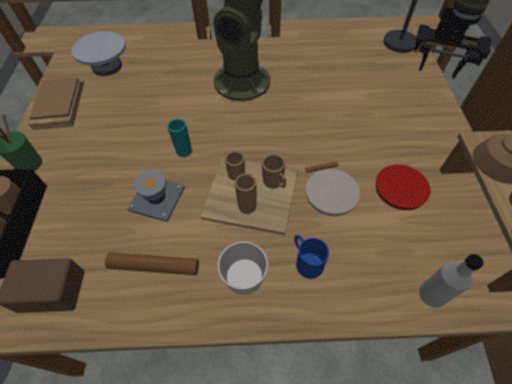

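View pics/top0.png

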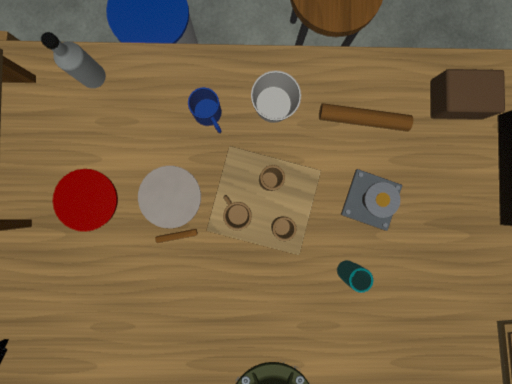

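The scene picture shows the brown pots on the ware board, the stamp to the left and the white bat to the right.

Things that could be taken for the beaker:
- Tall brown pot: scene (246,194), top (271,178).
- Short tumbler: scene (235,165), top (284,227).
- Mug with handle: scene (273,172), top (237,215).
- Turquoise look-alike: scene (181,138), top (358,276).

I choose the tall brown one. The bat is the white disc at scene (333,191), top (170,197), and the red disc is its look-alike. Next comes one close crop to check the choice.

```bash
python3 - <<'E'
import cv2,pickle,numpy as np
d=pickle.load(open("cap0.pkl","rb"))
a=d["scene"]["frame"][145:225,120:300];b=d["top"]["frame"][145:250,130:410]
A=cv2.resize(a,None,fx=4,fy=4,interpolation=cv2.INTER_CUBIC)[:,:720]
B=cv2.resize(b,None,fx=2.5,fy=2.5,interpolation=cv2.INTER_CUBIC)
o=np.zeros((A.shape[0]+B.shape[0],720,3),np.uint8);o[:A.shape[0],:A.shape[1]]=A;o[A.shape[0]:,:B.shape[1]]=B
print(o.shape);cv2.imwrite("pics/crop1.png",o[:,:,::-1])
for n,pts in(("scene",[(246,179),(246,196),(210,215),(150,177),(150,210),(333,191),(235,157)]),("top",[(271,178),(258,179),(245,170),(382,199),(370,199),(382,188),(350,205),(170,197)])):
    print(n,[tuple(d[n]["frame"][v,u]) for u,v in pts])
E
```

```text
(582, 720, 3)
scene [(np.uint8(65), np.uint8(51), np.uint8(40)), (np.uint8(62), np.uint8(54), np.uint8(38)), (np.uint8(152), np.uint8(132), np.uint8(101)), (np.uint8(126), np.uint8(115), np.uint8(97)), (np.uint8(82), np.uint8(88), np.uint8(95)), (np.uint8(136), np.uint8(132), np.uint8(127)), (np.uint8(64), np.uint8(48), np.uint8(35))]
top [(np.uint8(130), np.uint8(102), np.uint8(70)), (np.uint8(122), np.uint8(102), np.uint8(71)), (np.uint8(134), np.uint8(115), np.uint8(78)), (np.uint8(144), np.uint8(109), np.uint8(37)), (np.uint8(112), np.uint8(115), np.uint8(119)), (np.uint8(108), np.uint8(111), np.uint8(115)), (np.uint8(83), np.uint8(87), np.uint8(89)), (np.uint8(145), np.uint8(139), np.uint8(130))]
```

View pics/crop1.png

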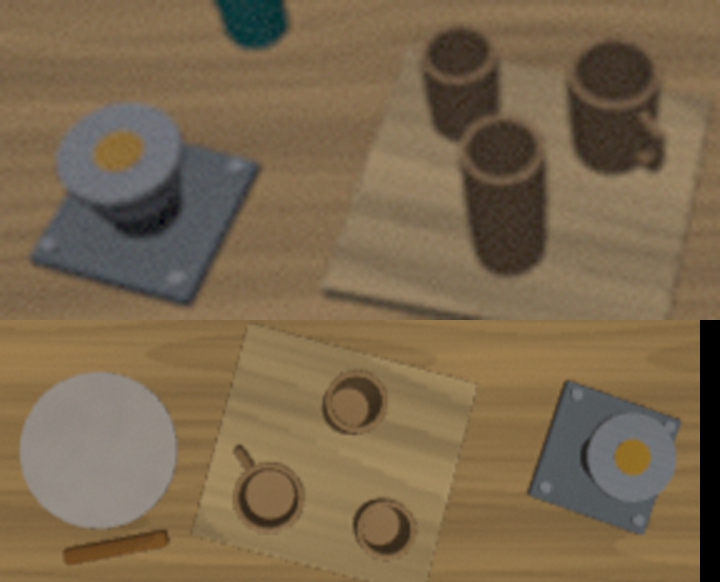

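The crop confirms it. The beaker is the tallest, plain pot, with its rim at crop (503,150) in scene and (355,403) in top. The tumbler is shorter and the mug has a handle.

```bash
cat > h.py <<'E'
import cv2,numpy as np
def P(c):
    K=np.array([[c["fx"],0,c["cx"]],[0,c["fy"],c["cy"]],[0,0,1]]);return K@np.array(c["view"])[:3]
def tri(c1,p1,c2,p2):
    X=cv2.triangulatePoints(P(c1),P(c2),np.array(p1,float).reshape(2,1),np.array(p2,float).reshape(2,1));return (X[:3]/X[3]).ravel()
def ray(c,p,z):
    V=np.array(c["view"]);R=V[:3,:3];o=-R.T@V[:3,3];d=R.T@np.array([(p[0]-c["cx"])/c["fx"],(p[1]-c["cy"])/c["fy"],1]);return o+d*(z-o[2])/d[2]
def proj(c,X):
    q=P(c)@np.append(X,1);return q[:2]/q[2]
def wcap(env):
    from scipy.spatial.transform import Rotation as Ro
    s=env.sense();c=env.capture("wrist");T=np.eye(4);q=s["orientation"]
    T[:3,:3]=Ro.from_quat([q[1],q[2],q[3],q[0]]).as_matrix();T[:3,3]=s["eef_pos"]
    c["view"]=np.linalg.inv(T@np.array(c["T_tool_cam"]));c["pose"]=T;return c
def blob(m,p):
    n,l,st,ce=cv2.connectedComponentsWithStats(m.astype(np.uint8));i=l[p[1],p[0]];cs,_=cv2.findContours((l==i).astype(np.uint8),0,1)
    return i,st[i],ce[i],cv2.fitEllipse(cv2.convexHull(max(cs,key=cv2.contourArea)))
E
python3 - <<'E'
import pickle;from h import *
d=pickle.load(open("cap0.pkl","rb"));S,T=d["scene"],d["top"]
hs=lambda c:cv2.cvtColor(cv2.GaussianBlur(c["frame"],(0,0),0.8),cv2.COLOR_RGB2HSV).astype(int)
hS,hT=hs(S),hs(T)
rs=[]
for h,p in((hS,(333,191)),(hT,(170,197))):
    i,st,ce,e=blob((h[...,1]<50)&(h[...,2]>105),p);rs.append(e[0]);print("bat",st,ce,e)
print(tri(S,rs[0],T,rs[1]),ray(T,rs[1],.022),ray(S,rs[0],.022))
rs=[]
for h,p in((hS,(150,183)),(hT,(382,200))):
    i,st,ce,e=blob((h[...,1]>110)&(h[...,0]>12)&(h[...,0]<28)&(np.hypot(*(np.indices(h.shape[:2])-np.array(p)[::-1,None,None]))<9),p);rs.append(ce);print("gold",i,st,ce)
X=tri(S,rs[0],T,rs[1]);print("platen",X,proj(S,X),proj(T,X))
for n,a,b in(("beaker",(245.7,182.6),(272,178)),("tumbler",(235.1,158.5),(283.7,227.4)),("mug",(273.3,164.3),(237.3,215.5))):
    X=tri(S,a,T,b);print(n,X,proj(S,X),proj(T,X))
# stamp base corners in crop coords top
for u,v in((568,62),(680,98),(642,213),(528,175)): print("base",ray(T,(u/2.5+130,v/2.5+145),.014))
E
```

```text
bat [ 306  169   54   45 1875] [332.41653333 190.9248    ] ((332.42681884765625, 190.94970703125), (43.678489685058594, 54.18098068237305), 105.3696060180664)
bat [ 138  166   62   62 2987] [168.94978239 196.57951122] ((168.92385864257812, 196.58670043945312), (61.264076232910156, 61.81280517578125), 65.93157958984375)
[0.53864294 0.27288403 0.01224814] [0.5384716  0.27004527 0.022     ] [0.54504308 0.27124804 0.022     ]
gold 1 [144 178  11   9  74] [149.13513514 182.18918919]
gold 1 [376 193  14  14 154] [382.48051948 199.24675325]
platen [ 0.53401085 -0.26272828  0.08527167] [148.75478989 182.12077827] [382.07940825 199.24746241]
beaker [0.58159477 0.01318713 0.13318155] [245.04817587 182.56941332] [271.32007142 177.96133417]
tumbler [ 0.46524852 -0.01822347  0.09389741] [234.49444713 158.46103137] [283.03000159 227.36653256]
mug [0.49348578 0.09313164 0.09568612] [272.76567769 164.29585579] [236.71703943 215.45794069]
base [ 0.61211452 -0.22363603  0.014     ]
base [ 0.57459735 -0.3435871   0.014     ]
base [ 0.45264382 -0.30160758  0.014     ]
base [ 0.49229255 -0.18035857  0.014     ]
```

```bash
python3 -m inch '[[[0.02,-0.035,0.01],[0,0,0],0.087],[[0.04,-0.07,0.02],[0,0,0],0.087],[[0.06,-0.105,0.02],[0,0,0],0.087],[[0.08,-0.14,0.02],[0,0,0],0.087],[[0.1,-0.174,0.02],[0,0,0],0.087]]'
python3 -m inch '[[[0.02,-0.035,0],[0,0,0],0.087],[[0.04,-0.07,0],[0,0,0],0.087],[[0.06,-0.105,0],[0,0,0],0.087],[[0.08,-0.14,0],[0,0,0],0.087],[[0.1,-0.174,0],[0,0,0],0.087]]'
python3 -m inch '[[[0.02,-0.035,0],[0,0,0],0.087],[[0.04,-0.07,0],[0,0,0],0.087],[[0.06,-0.105,0],[0,0,0],0.087],[[0.08,-0.14,0],[0,0,0],0.087],[[0.08,-0.14,0],[0,0,0],0.087]]'
python3 - <<'E'
from rig import env;from h import *;import pickle
c=wcap(env);pickle.dump(c,open("w1.pkl","wb"));cv2.imwrite("pics/w1.png",c["frame"][:,:,::-1])
print(np.round(c["pose"],3).tolist(),np.round(c["T_tool_cam"],3).tolist(),c["fx"],env.sense()["qpos"])
E
```

```text
time_s: 0.52
eef_pos: [0.365, 0.4178, 0.3121]
orientation: [-0.0, 0.208, 0.978, -0.0]
ft_force: [1.5, 0.6, -0.3]
width: 0.997
gripper_force: 0.0
time_s: 0.93
eef_pos: [0.4648, 0.2436, 0.3121]
orientation: [-0.0, 0.208, 0.978, -0.0]
ft_force: [0.8, -0.5, -0.5]
width: 1.004
gripper_force: 0.0
time_s: 1.35
eef_pos: [0.5473, 0.0957, 0.3122]
orientation: [0.002, 0.214, 0.977, -0.002]
ft_force: [-0.2, -1.6, -0.3]
width: 1.0
gripper_force: 0.0
[[-0.908, 0.419, 0.002, 0.547], [0.419, 0.908, -0.005, 0.096], [-0.004, -0.004, -1.0, 0.312], [0.0, 0.0, 0.0, 1.0]] [[0.001, -0.965, -0.26, 0.071], [1.0, 0.001, 0.0, 0.0], [-0.0, -0.26, 0.965, -0.092], [0.0, 0.0, 0.0, 1.0]] 301.5030970893337 [-0.5527967   0.1073207   0.3496777   1.67422792 -0.03512766  1.36687125
  0.9446856 ]
```

View pics/w1.png

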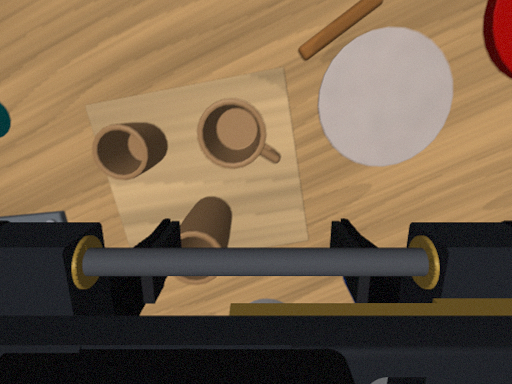

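The wrist view shows the mug at (232,132), the tumbler at (125,150), the beaker partly behind the gripper at (205,240) and the bat at (385,95). I'll take clear views of the beaker and the stamp from three places.

```bash
cat > shot.py <<'E'
import sys,pickle;from rig import env;from h import *
c=wcap(env);n=sys.argv[1];pickle.dump(c,open(n+".pkl","wb"));cv2.imwrite(f"pics/{n}.png",c["frame"][:,:,::-1]);print(n,np.round(c["pose"][:3,3],4))
E
python3 -m inch '[[[0.025,-0.03,0.01],[0,0,0],0.087],[[0.05,-0.06,0.02],[0,0,0],0.087],[[0.075,-0.09,0.035],[0,0,0],0.087],[[0.1,-0.12,0.048],[0,0,0],0.087],[[0.1,-0.12,0.048],[0,0,0],0.087]]' | head -3
python3 -m inch '[[[0,0,0],[0,0,0],0.087],[[0,0,0],[0,0,0],0.087],[[0,0,0],[0,0,0],0.087],[[0,0,0],[0,0,0],0.087]]' | head -3
python3 shot.py v1
python3 -m inch '[[[0,-0.035,0],[0,0,0],0.087],[[-0.01,-0.075,0],[0,0,0],0.087],[[-0.015,-0.11,0],[0,0,0],0.087],[[-0.02,-0.14,0],[0,0,0],0.087],[[-0.025,-0.165,0],[0,0,0],0.087]]' | head -3
python3 -m inch '[[[0,0,0],[0,0,0],0.087],[[0,0,0],[0,0,0],0.087],[[0,0,0],[0,0,0],0.087],[[0,0,0],[0,0,0],0.087]]' | head -3
python3 shot.py v2
python3 -m inch '[[[-0.005,-0.03,0],[0,0,0],0.087],[[-0.01,-0.06,0],[0,0,0],0.087],[[-0.015,-0.09,0],[0,0,0],0.087],[[-0.02,-0.11,0],[0,0,0],0.087],[[-0.02,-0.11,0],[0,0,0],0.087]]' | head -3
python3 -m inch '[[[0,0,0],[0,0,0],0.087],[[0,0,0],[0,0,0],0.087],[[0,0,0],[0,0,0],0.087],[[0,0,0],[0,0,0],0.087]]' | head -3
python3 shot.py v3
python3 - <<'E'
import cv2,numpy as np
a,b,c=[cv2.imread(f"pics/v{i}.png")[:280] for i in(1,2,3)]
o=np.vstack([np.hstack([a[:,60:452],b[:,60:460]]) ,np.hstack([c[:,60:452],b[:,:400]*0])])
print(o.shape);cv2.imwrite("pics/m1.png",o)
E
```

```text
time_s: 1.82
eef_pos: [0.6474, -0.0213, 0.3616]
orientation: [0.003, 0.212, 0.977, -0.002]
time_s: 2.15
eef_pos: [0.6437, -0.0119, 0.3598]
orientation: [-0.001, 0.206, 0.978, 0.001]
v1 [ 0.6437 -0.0119  0.3598]
time_s: 2.62
eef_pos: [0.6183, -0.1812, 0.3606]
orientation: [0.0, 0.208, 0.978, -0.0]
time_s: 2.95
eef_pos: [0.62, -0.1766, 0.3601]
orientation: [-0.0, 0.206, 0.979, 0.001]
v2 [ 0.62   -0.1766  0.3601]
time_s: 3.42
eef_pos: [0.5971, -0.2942, 0.3603]
orientation: [-0.0, 0.211, 0.978, -0.002]
time_s: 3.75
eef_pos: [0.6003, -0.287, 0.3602]
orientation: [0.0, 0.206, 0.979, 0.0]
v3 [ 0.6003 -0.287   0.3602]
(560, 792, 3)
```

View pics/m1.png

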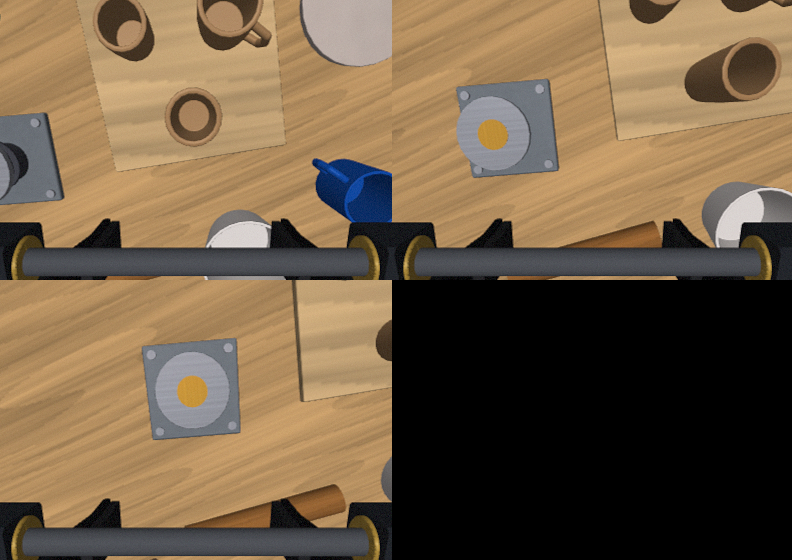

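v1 shows the beaker rim centred at image (253,117). v2 shows the rim at about (420,70) and the gold platen spot at (160,134). v3 shows the spot at (252,111).

```bash
python3 - <<'E'
import pickle;from h import *
L=lambda n:pickle.load(open(n+".pkl","rb"))
v1,v2,v3,w1=L("v1"),L("v2"),L("v3"),L("w1");d=L("cap0");S,T=d["scene"],d["top"]
def gold(c,p):
    h=cv2.cvtColor(cv2.GaussianBlur(c["frame"],(0,0),.8),cv2.COLOR_RGB2HSV).astype(int)
    return blob((h[...,1]>140)&(np.hypot(*(np.indices(h.shape[:2])-np.array(p)[::-1,None,None]))<25),p)[3]
def plat(c,p):
    h=cv2.cvtColor(cv2.GaussianBlur(c["frame"],(0,0),.8),cv2.COLOR_RGB2HSV).astype(int)
    return (h[...,1]>140)
def multi(obs):
    A=np.vstack([r for c,p in obs for M in[P(c)] for r in(p[0]*M[2]-M[0],p[1]*M[2]-M[1])])
    A=A/np.linalg.norm(A[:,:3],axis=1)[:,None];X=np.linalg.lstsq(A[:,:3],-A[:,3],rcond=None)[0]
    print(np.round(X,4),[np.round(proj(c,X)-p,1).tolist() for c,p in obs]);return X
g2,g3=gold(v2,(160,134)),gold(v3,(252,111));print(g2,g3)
multi([(v2,g2[0]),(v3,g3[0])]);multi([(v2,g2[0]),(v3,g3[0]),(T,(382.5,199.2)),(S,(149.1,182.2))])
b1,b2=(253.5,117),(419.5,69.5)
multi([(v1,b1),(v2,b2)]);multi([(v1,b1),(v2,b2),(T,(272,178)),(S,(245.7,182.6))])
print("v1 at .143",ray(v1,b1,.143),"v3 at .09",ray(v3,g3[0],.09))
h=cv2.cvtColor(cv2.GaussianBlur(w1["frame"],(0,0),.8),cv2.COLOR_RGB2HSV).astype(int)
e=blob((h[...,1]<50)&(h[...,2]>105),(385,95))[3];print(e,"bat",ray(w1,e[0],.022))
multi([(w1,e[0]),(T,(168.9,196.6)),(S,(332.4,190.9))])
E
```

```text
((160.31329345703125, 134.1501007080078), (27.395288467407227, 30.23345375061035), 138.38067626953125) ((251.8133544921875, 110.98900604248047), (29.040138244628906, 30.07748031616211), 176.39451599121094)
[ 0.5361 -0.2622  0.088 ] [[-0.0, -0.0], [0.0, 0.0]]
[ 0.5354 -0.2622  0.087 ] [[-0.1, -0.6], [-0.3, -0.5], [-0.4, -0.5], [-0.4, -0.0]]
[0.5853 0.0128 0.1412] [[0.0, 0.1], [-0.1, -0.2]]
[0.5841 0.0135 0.1378] [[0.2, -1.3], [-1.5, -1.2], [-0.7, -1.3], [-0.6, -0.2]]
v1 at .143 [0.58511721 0.01287905 0.143     ] v3 at .09 [ 0.53608611 -0.26212225  0.09      ]
((385.02838134765625, 96.25460052490234), (127.72187805175781, 143.4965362548828), 36.930660247802734) bat [0.53573422 0.27311941 0.022     ]
[0.5379 0.2742 0.0125] [[-1.7, 1.5], [-0.8, 0.2], [0.1, -0.2]]
```

```bash
python3 -m inch '[[[-0.002,0.035,0],[0,0,0],0.087],[[-0.004,0.07,0],[0,0,0],0.087],[[-0.006,0.105,0],[0,0,0],0.087],[[-0.008,0.14,0],[0,0,0],0.087],[[-0.01,0.175,0],[0,0,0],0.087]]' | head -2
python3 -m inch '[[[-0.001,0.035,0],[0,0,0],0.087],[[-0.002,0.07,-0.01],[0,0,0],0.087],[[-0.004,0.1,-0.03],[0,0,0],0.087],[[-0.005,0.12,-0.06],[0,0,0],0.087],[[-0.005,0.126,-0.09],[0,0,0],0.087]]' | head -2
python3 -m inch '[[[0,0,0],[0,0,0],0.087],[[0,0,0],[0,0,0],0.087],[[0,0,0],[0,0,0],0.087],[[0,0,0],[0,0,0],0.087],[[0,0,0],[0,0,0],0.087]]' 
python3 - <<'E'
from rig import env;from h import *;import pickle
print(env.sense())
c=env.capture("scene");pickle.dump(c,open("s2.pkl","wb"))
w=wcap(env)
o=np.hstack([cv2.resize(c["frame"][120:240,180:320],None,fx=3,fy=3),cv2.resize(w["frame"][:,140:372],(232,360))]);print(o.shape)
cv2.imwrite("pics/s2.png",o[:,:,::-1])
E
```

```text
time_s: 4.22
eef_pos: [0.5891, -0.1117, 0.3605]
time_s: 4.63
eef_pos: [0.5845, 0.0183, 0.2703]
time_s: 5.05
eef_pos: [0.5854, 0.0105, 0.2726]
orientation: [0.002, 0.209, 0.978, 0.001]
ft_force: [0.2, 0.6, 0.3]
width: 1.005
gripper_force: 0.0
{'time_s': 5.05, 'qpos': array([-0.41927785,  0.19658493,  0.40793819,  1.66221163, -0.08077826,
        1.29564707,  1.15329596]), 'qd': array([-0.00016748,  0.00370394, -0.00734769,  0.01062026, -0.00106252,
       -0.00238598, -0.00101077]), 'joint_efforts': array([-1.79529204e-01, -3.83911622e+01,  2.53174245e+00, -3.04692435e+01,
        6.40921222e-03,  8.02530348e-02,  9.41943981e-04]), 'eef_pos': array([0.58543091, 0.01049204, 0.27257544]), 'orientation': array([1.81189278e-03, 2.08862418e-01, 9.77943224e-01, 5.08663380e-04]), 'ft_force': array([0.23226939, 0.61973591, 0.30573329]), 'moment': array([-0.01307648,  0.00132679, -0.01377551]), 'gripper_force': 0.0, 'width': 1.0049544331349394}
(360, 652, 3)
```

View pics/s2.png

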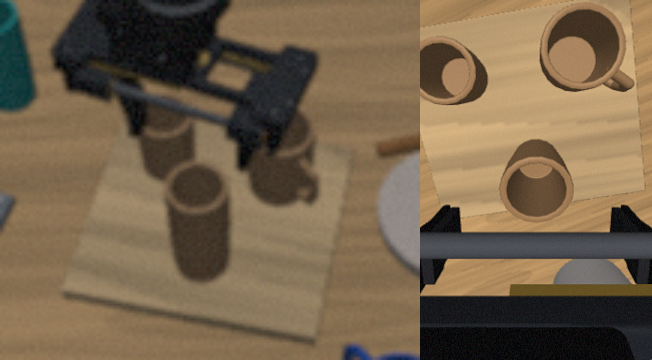

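The rim is centred between the fingers along the closing line, at wrist pixel (257,199). I'll compute the remaining offset from that.

```bash
python3 - <<'E'
from rig import env;from h import *;import pickle
w=wcap(env)
print(env.sense()["eef_pos"],[ray(w,p,.143).round(4).tolist() for p in((257,199.5),(257,198),(257,201.5))])
E
```

```text
[0.58482565 0.01116523 0.27140741] [[0.5824, 0.0143, 0.143], [0.5813, 0.0148, 0.143], [0.5839, 0.0137, 0.143]]
```

```bash
python3 -m inch '[[[-0.001,0.0015,-0.025],[0,0,0],0.087],[[-0.001,0.0015,-0.05],[0,0,0],0.087],[[-0.001,0.0015,-0.075],[0,0,0],0.087],[[-0.001,0.0015,-0.095],[0,0,0],0.087],[[-0.001,0.0015,-0.105],[0,0,0],0.087]]' | sed -n 1,4p
python3 -m inch '[[[0,0,-0.006],[0,0,0],0.087],[[0,0,-0.006],[0,0,0],0.087],[[0,0,-0.006],[0,0,0],0.087],[[0,0,-0.006],[0,0,0],0.087],[[0,0,-0.006],[0,0,0],0.087]]'
python3 -m inch '[[[0,0,0],[0,0,0],0.08],[[0,0,0],[0,0,0],0.076],[[0,0,0],[0,0,0],0.072],[[0,0,0],[0,0,0],0.068],[[0,0,0],[0,0,0],0.065]]' | tail -3
python3 -m inch '[[[0,0,0],[0,0,0],0.062],[[0,0,0],[0,0,0],0.06],[[0,0,0],[0,0,0],0.058],[[0,0,0],[0,0,0],0.057],[[0,0,0],[0,0,0],0.056]]'
python3 -m inch '[[[0,0,0],[0,0,0],0.054],[[0,0,0],[0,0,0],0.054],[[0,0,0],[0,0,0],0.054],[[0,0,0],[0,0,0],0.054],[[0,0,0],[0,0,0],0.054]]'
```

```text
time_s: 5.62
eef_pos: [0.5821, 0.0131, 0.1628]
orientation: [-0.002, 0.208, 0.978, -0.001]
ft_force: [0.1, 0.4, -0.1]
time_s: 6.03
eef_pos: [0.5842, 0.0133, 0.1607]
orientation: [0.001, 0.208, 0.978, 0.0]
ft_force: [0.8, 0.5, 0.1]
width: 0.999
gripper_force: 0.0
ft_force: [-0.2, -0.1, 0.2]
width: 0.782
gripper_force: 0.0
time_s: 6.87
eef_pos: [0.5833, 0.013, 0.1592]
orientation: [-0.0, 0.208, 0.978, -0.0]
ft_force: [-0.7, -0.8, 0.3]
width: 0.67
gripper_force: 30.0
time_s: 7.28
eef_pos: [0.5833, 0.0132, 0.1593]
orientation: [-0.0, 0.208, 0.978, -0.0]
ft_force: [-0.8, -1.1, 0.6]
width: 0.67
gripper_force: 30.0
```

Gripped at 58 mm and 30 N per finger. Lifting gently and carrying to above the stamp.

```bash
python3 -m inch '[[[0,0,0.005],[0,0,0],0.054],[[0,0,0.015],[0,0,0],0.054],[[0,0,0.03],[0,0,0],0.054],[[0,0,0.05],[0,0,0],0.054],[[0,0,0.07],[0,0,0],0.054]]' | head -6
python3 -m inch '[[[0,0,0.02],[0,0,0],0.054],[[0,0,0.035],[0,0,0],0.054],[[0,-0.005,0.045],[0,0,0],0.054],[[-0.002,-0.015,0.05],[0,0,0],0.054],[[-0.005,-0.03,0.05],[0,0,0],0.054]]' | head -6
python3 -m inch '[[[-0.004,-0.022,0],[0,0,0],0.054],[[-0.008,-0.045,0],[0,0,0],0.054],[[-0.012,-0.07,0],[0,0,0],0.054],[[-0.016,-0.095,0],[0,0,0],0.054],[[-0.02,-0.12,0],[0,0,0],0.054]]' | head -4
python3 -m inch '[[[-0.004,-0.025,0],[0,0,0],0.054],[[-0.008,-0.05,0],[0,0,0],0.054],[[-0.012,-0.075,0],[0,0,0],0.054],[[-0.017,-0.095,0],[0,0,0],0.054],[[-0.021,-0.11,0],[0,0,0],0.054]]' | head -4
python3 -m inch '[[[-0.002,-0.008,0],[0,0,0],0.054],[[-0.002,-0.013,0],[0,0,0],0.054],[[-0.002,-0.015,0],[0,0,0],0.054],[[-0.002,-0.015,0],[0,0,0],0.054],[[-0.002,-0.015,0],[0,0,0],0.054]]' | head -4
python3 -m inch '[[[0,0,0],[0,0,0],0.054],[[0,0,0],[0,0,0],0.054],[[0,0,0],[0,0,0],0.054],[[0,0,0],[0,0,0],0.054],[[0,0,0],[0,0,0],0.054]]'
python3 - <<'E'
from rig import env;from h import *;import pickle
print(env.sense()["eef_pos"],env.sense()["moment"])
c=env.capture("scene");t=env.capture("top");pickle.dump((c,t),open("s3.pkl","wb"))
A=cv2.resize(c["frame"][95:225,100:210],None,fx=4,fy=4,interpolation=2);B=cv2.resize(t["frame"][150:260,330:440],(330,330))
o=np.zeros((520,770,3),np.uint8);o[:,:440]=A;o[:330,440:]=B;cv2.imwrite("pics/s3.png",o[:,:,::-1])
E
```

```text
time_s: 7.7
eef_pos: [0.5831, 0.0137, 0.2303]
orientation: [-0.0, 0.208, 0.978, 0.0]
ft_force: [0.9, 0.4, -1.6]
width: 0.667
gripper_force: 30.0
time_s: 8.12
eef_pos: [0.5788, -0.016, 0.2806]
orientation: [0.001, 0.207, 0.978, 0.001]
ft_force: [0.4, -0.6, -2.1]
width: 0.67
gripper_force: 30.0
time_s: 8.53
eef_pos: [0.5572, -0.1388, 0.2787]
orientation: [-0.001, 0.208, 0.978, -0.0]
ft_force: [0.5, 0.5, -2.3]
time_s: 8.95
eef_pos: [0.5354, -0.2501, 0.2787]
orientation: [-0.001, 0.21, 0.978, -0.001]
ft_force: [0.7, 0.6, -2.6]
time_s: 9.37
eef_pos: [0.5359, -0.2604, 0.2791]
orientation: [-0.0, 0.207, 0.978, 0.0]
ft_force: [-0.0, 0.4, -1.3]
time_s: 9.78
eef_pos: [0.5354, -0.2614, 0.2793]
orientation: [0.0, 0.208, 0.978, 0.0]
ft_force: [-0.7, -1.1, -1.5]
width: 0.671
gripper_force: 30.0
[ 0.53543192 -0.26141283  0.27932133] [ 0.03699379 -0.00170149  0.03437299]
```

View pics/s3.png

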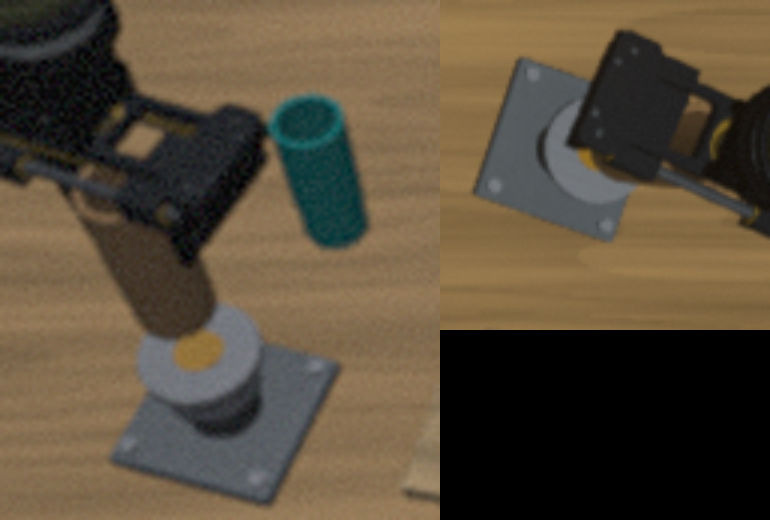

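The beaker hangs upright above the platen, its foot edge at crop (150,325)–(215,305). I'll compare that with the expected projection.

```bash
python3 - <<'E'
from h import *;import pickle
c,t=pickle.load(open("s3.pkl","rb"))
f=np.array([.5354,-.2614,.138]);a=np.linspace(0,2*np.pi,40)
E=np.array([proj(c,f+np.array([.027*np.cos(x),.027*np.sin(x),0])) for x in a])
cr=(E-[100,95])*4;print("expected foot: min",cr.min(0),"max",cr.max(0),"centre",(proj(c,f)-[100,95])*4)
print("platen gold exp",(proj(c,np.array([.5358,-.262,.088]))-[100,95])*4)
g=cv2.cvtColor(cv2.GaussianBlur(c["frame"],(0,0),.7),cv2.COLOR_RGB2HSV).astype(int)
m=((g[...,2]<85)&(g[...,1]>70)).astype(np.uint8)
for r in range(160,182,2): 
    q=np.flatnonzero(m[r,120:165]);print(r,(r-95)*4,(q.min()+20)*4 if len(q) else None,(q.max()+20)*4 if len(q) else None)
E
```

```text
expected foot: min [134.95650753 274.02937692] max [215.4420906  337.38873052] centre [175.34124487 305.210875  ]
platen gold exp [194.63479129 348.27626905]
160 260 104 196
162 268 112 200
164 276 116 204
166 284 120 208
168 292 124 208
170 300 132 212
172 308 136 204
174 316 140 200
176 324 144 200
178 332 164 180
180 340 None None
```

The foot matches its expected place within about 1 px, so it is held straight. Descending to find contact.

```bash
python3 -m inch '[[[0,0,-0.007],[0,0,0],0.054],[[0,0,-0.016],[0,0,0],0.054],[[0,0,-0.025],[0,0,0],0.054],[[0,0,-0.031],[0,0,0],0.054],[[0,0,-0.034],[0,0,0],0.054]]' | sed -n '2p;4p'
for i in 1 2; do python3 -m inch '[[[0,0,0],[0,0,0],0.054],[[0,0,0],[0,0,0],0.054]]' | sed -n '2p;4p';done
python3 -m inch '[[[0,0,-0.001],[0,0,0],0.054],[[0,0,-0.002],[0,0,0],0.054],[[0,0,-0.003],[0,0,0],0.054],[[0,0,-0.004],[0,0,0],0.054]]' | sed -n '2p;4p'
python3 -m inch '[[[0,0,-0.001],[0,0,0],0.054],[[0,0,-0.002],[0,0,0],0.054],[[0,0,-0.003],[0,0,0],0.054],[[0,0,-0.004],[0,0,0],0.054]]' | sed -n '2p;4p'
python3 -m inch '[[[0,0,-0.001],[0,0,0],0.054],[[0,0,-0.002],[0,0,0],0.054],[[0,0,-0.003],[0,0,0],0.054],[[0,0,-0.004],[0,0,0],0.054]]' | sed -n '2p;4p'
python3 -m inch '[[[0,0,-0.001],[0,0,0],0.054],[[0,0,-0.002],[0,0,0],0.054],[[0,0,-0.003],[0,0,0],0.054],[[0,0,-0.004],[0,0,0],0.054]]' | sed -n '2p;4p'
```

```text
eef_pos: [0.5346, -0.2613, 0.2433]
ft_force: [0.4, -0.2, -2.3]
eef_pos: [0.5353, -0.2617, 0.245]
ft_force: [-0.2, 0.4, -2.4]
eef_pos: [0.5356, -0.2619, 0.2458]
ft_force: [0.6, 0.4, -2.1]
eef_pos: [0.5353, -0.2617, 0.2412]
ft_force: [-0.7, -0.1, -2.3]
eef_pos: [0.5353, -0.2617, 0.2372]
ft_force: [-0.1, 0.5, -1.8]
eef_pos: [0.5354, -0.2617, 0.2332]
ft_force: [-0.3, -0.6, -2.0]
eef_pos: [0.5353, -0.2617, 0.2292]
ft_force: [-0.4, 0.0, -1.0]
```

```bash

python3 -m inch '[[[0,0,-0.001],[0,0,0],0.054],[[0,0,-0.002],[0,0,0],0.054]]' | sed -n '2p;4p'
python3 -m inch '[[[0,0,-0.001],[0,0,0],0.054],[[0,0,-0.002],[0,0,0],0.054]]' | sed -n '2p;4p'
python3 -m inch '[[[0,0,-0.001],[0,0,0],0.054],[[0,0,-0.002],[0,0,0],0.054]]' | sed -n '2p;4p'
python3 -c "
from rig import env;print(env.sense()['moment'],env.sense()['width'])"
```

```text
eef_pos: [0.5355, -0.2617, 0.2276]
ft_force: [-0.1, 1.5, -0.0]
eef_pos: [0.5355, -0.2617, 0.2256]
ft_force: [-0.8, 0.7, 2.1]
eef_pos: [0.5355, -0.2617, 0.2236]
ft_force: [-0.7, 0.7, 3.1]
[0.1851721  0.24497401 0.0471715 ] 0.6750654643066157
```

```bash

for i in 1; do python3 -m inch '[[[0,0,-0.001],[0,0,0],0.054],[[0,0,-0.002],[0,0,0],0.054],[[0,0,-0.003],[0,0,0],0.054]]' | sed -n '2p;4p'; done
python3 -m inch '[[[0,0,-0.001],[0,0,0],0.054],[[0,0,-0.002],[0,0,0],0.054]]' | sed -n '2p;4p'
python3 -m inch '[[[0,0,-0.001],[0,0,0],0.054],[[0,0,-0.002],[0,0,0],0.054]]' | sed -n '2p;4p'
python3 -m inch '[[[0,0,0],[0,0,0],0.054],[[0,0,0],[0,0,0],0.054]]' | sed -n '2p;4p'
python3 -c "
from rig import env;print(env.sense()['moment'],env.sense()['width'])"
```

```text
eef_pos: [0.5355, -0.2618, 0.2205]
ft_force: [-0.9, 0.6, 3.0]
eef_pos: [0.5355, -0.2618, 0.2185]
ft_force: [-0.5, 0.9, 3.4]
eef_pos: [0.5355, -0.2617, 0.2165]
ft_force: [-1.4, 0.8, 4.8]
eef_pos: [0.5355, -0.2618, 0.2165]
ft_force: [-1.0, 0.5, 5.0]
[ 0.25023165  0.26129908 -0.06609731] 0.6720753117282419
```

```bash

for z in 1; do python3 -m inch '[[[0,0,-0.0008],[0,0,0],0.054],[[0,0,-0.0015],[0,0,0],0.054]]' | sed -n '2p;4p'; done
python3 -m inch '[[[0,0,-0.0005],[0,0,0],0.054],[[0,0,-0.001],[0,0,0],0.054]]' | sed -n '2p;4p'
python3 -m inch '[[[0,0,-0.0005],[0,0,0],0.054],[[0,0,-0.0005],[0,0,0],0.054]]' | sed -n '2p;4p'
python3 -m inch '[[[0,0,-0.0005],[0,0,0],0.054],[[0,0,-0.0005],[0,0,0],0.054]]' | sed -n '2p;4p'
```

```text
eef_pos: [0.5355, -0.2617, 0.2151]
ft_force: [-0.4, 1.5, 6.6]
eef_pos: [0.5356, -0.2618, 0.2146]
ft_force: [-2.6, 1.4, 8.4]
eef_pos: [0.5357, -0.2619, 0.2144]
ft_force: [-1.9, 0.8, 9.5]
eef_pos: [0.5357, -0.2619, 0.2141]
ft_force: [-2.1, 1.2, 9.8]
```

The force now rises steeply, with a press of about 12 N, so the platen is on its rubber stop. A touch more, then hold for a bit over a second.

```bash

for i in 1; do python3 -m inch '[[[0,0,-0.0005],[0,0,0],0.054],[[0,0,-0.0005],[0,0,0],0.054],[[0,0,-0.0005],[0,0,0],0.054],[[0,0,-0.0005],[0,0,0],0.054],[[0,0,-0.0005],[0,0,0],0.054]]' | sed -n '1,2p;4p'; done
python3 -m inch '[[[0,0,0],[0,0,0],0.054],[[0,0,0],[0,0,0],0.054],[[0,0,0],[0,0,0],0.054],[[0,0,0],[0,0,0],0.054],[[0,0,0],[0,0,0],0.054]]'
python3 -m inch '[[[0,0,0],[0,0,0],0.054],[[0,0,0],[0,0,0],0.054],[[0,0,0],[0,0,0],0.054],[[0,0,0],[0,0,0],0.054]]'
python3 - <<'E'
from rig import env;from h import *
c=env.capture("scene")
cv2.imwrite("pics/s4.png",cv2.resize(c["frame"][95:225,90:210],None,fx=4,fy=4,interpolation=2)[:,:,::-1])
E
```

```text
time_s: 14.3
eef_pos: [0.5357, -0.2619, 0.2139]
ft_force: [-3.2, 2.3, 10.9]
time_s: 14.72
eef_pos: [0.5357, -0.2619, 0.2139]
orientation: [0.001, 0.208, 0.978, 0.0]
ft_force: [-2.6, 1.4, 12.4]
width: 0.67
gripper_force: 30.0
time_s: 15.05
eef_pos: [0.5357, -0.2619, 0.2139]
orientation: [0.001, 0.208, 0.978, 0.0]
ft_force: [-3.0, 2.2, 11.2]
width: 0.67
gripper_force: 30.0
```

View pics/s4.png

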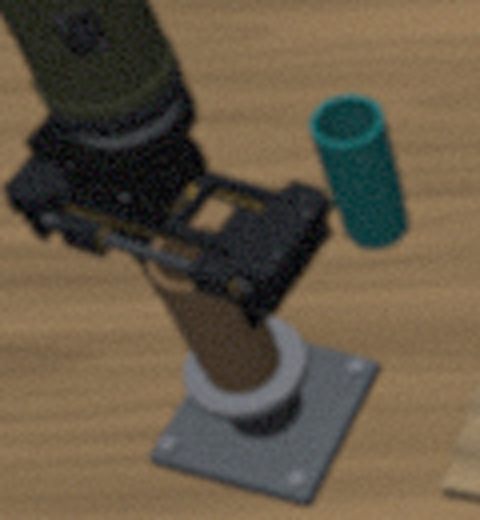

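The foot sits flat on the lowered platen, perhaps 3 mm off centre. I'll measure that from the two fixed cameras' calibration.

```bash
python3 - <<'E'
from rig import env;from h import *;import pickle
s=env.sense();print(s["moment"],s["ft_force"])
f=[env.capture("scene") for _ in range(6)];c=f[0]
I=np.mean([x["frame"] for x in f],0).astype(np.uint8)
h=cv2.cvtColor(I,cv2.COLOR_RGB2HSV).astype(int)
X=np.array([.536,-.262,.0735]);a=np.linspace(0,2*np.pi,60)
cir=lambda r,X=X:np.array([proj(c,X+np.array([r*np.cos(x),r*np.sin(x),0])) for x in a])
pe,fe=cir(.044),cir(.027)
print("exp platen",pe.min(0),pe.max(0),"foot",fe.min(0),fe.max(0))
# rows below foot bottom: platen extents by low saturation ; foot by brown
for r in range(172,200,2):
    lo=[u for u in range(125,175) if h[r,u,1]<70 and h[r,u,2]>80]; br=[u for u in range(125,175) if h[r,u,1]>80 and h[r,u,0]<25 and h[r,u,2]<105]
    print(r,lo[:1],lo[-1:],br[:1],br[-1:],"exp plat",np.round([fn(pe[np.abs(pe[:,1]-r)<1.2][:,0]) if (np.abs(pe[:,1]-r)<1.2).any() else -1 for fn in(np.min,np.max)],0))
print([(int(v),I[v,150].tolist()) for v in range(186,204,2)])
E
```

```text
[ 0.46988355  0.76454583 -0.00202648] [-1.84796024  1.66753212 11.21146451]
exp platen [134.45657981 172.78460129] [165.49927019 197.91357376] foot [140.49660996 177.45203352] [159.54058277 192.86637454]
172 [] [] [132] [159] exp plat [150. 156.]
174 [157] [159] [133] [151] exp plat [143. 160.]
176 [157] [162] [134] [155] exp plat [141. 163.]
178 [158] [164] [135] [156] exp plat [138. 165.]
180 [159] [166] [136] [157] exp plat [137. 165.]
182 [160] [173] [139] [157] exp plat [136. 165.]
184 [136] [174] [140] [158] exp plat [135. 165.]
186 [135] [174] [141] [158] exp plat [135. 165.]
188 [135] [174] [143] [156] exp plat [134. 165.]
190 [136] [174] [144] [154] exp plat [135. 163.]
192 [136] [174] [] [] exp plat [135. 162.]
194 [136] [174] [] [] exp plat [136. 160.]
196 [134] [174] [] [] exp plat [138. 158.]
198 [133] [174] [] [] exp plat [142. 153.]
[(186, [65, 52, 39]), (188, [65, 53, 40]), (190, [69, 54, 42]), (192, [72, 61, 54]), (194, [113, 116, 124]), (196, [116, 120, 126]), (198, [89, 91, 95]), (200, [39, 39, 42]), (202, [39, 40, 43])]
```

The relative offset is only about 2–3 mm, which I accept. The platen has now been down for more than a second. Lifting and carrying towards the bat, with a stop for a wrist-camera fix on it.

```bash
python3 -m inch '[[[0,0,0.003],[0,0,0],0.054],[[0,0,0.007],[0,0,0],0.054],[[0,0,0.012],[0,0,0],0.054],[[0,0,0.018],[0,0,0],0.054],[[0,0,0.026],[0,0,0],0.054]]' | sed -n '2p;4p'
python3 -m inch '[[[0,0,0.015],[0,0,0],0.054],[[0,0,0.035],[0,0,0],0.054],[[0,0,0.055],[0,0,0],0.054],[[0,0.01,0.075],[0,0,0],0.054],[[0,0.03,0.09],[0,0,0],0.054]]' | sed -n '2p;4p'
python3 -m inch '[[[0.004,0.028,0],[0,0,0],0.054],[[0.008,0.056,0],[0,0,0],0.054],[[0.012,0.084,0],[0,0,0],0.054],[[0.016,0.112,0],[0,0,0],0.054],[[0.02,0.14,0],[0,0,0],0.054]]' | sed -n '2p;4p'
python3 -m inch '[[[0,0.028,0],[0,0,0],0.054],[[0,0.056,0],[0,0,0],0.054],[[0,0.084,0],[0,0,0],0.054],[[0,0.112,0],[0,0,0],0.054],[[0,0.14,0],[0,0,0],0.054]]' | sed -n '2p;4p'
python3 -m inch '[[[0,0.028,0],[0,0,0],0.054],[[0,0.056,0],[0,0,0],0.054],[[0,0.08,0],[0,0,0],0.054],[[0,0.1,0],[0,0,0],0.054],[[0,0.11,0],[0,0,0],0.054]]' | sed -n '2p;4p'
python3 -m inch '[[[0,0,0],[0,0,0],0.054],[[0,0,0],[0,0,0],0.054],[[0,0,0],[0,0,0],0.054],[[0,0,0],[0,0,0],0.054],[[0,0,0],[0,0,0],0.054]]'
python3 shot.py b1
python3 - <<'E'
import pickle;from h import *
w=pickle.load(open("b1.pkl","rb"))
h=cv2.cvtColor(cv2.GaussianBlur(w["frame"],(0,0),.8),cv2.COLOR_RGB2HSV).astype(int)
p=proj(w,np.array([.5385,.271,.022])).round().astype(int);print(p)
e=blob((h[...,1]<50)&(h[...,2]>105),tuple(p));print(e[1],e[3],ray(w,e[3][0],.022))
E
```

```text
eef_pos: [0.5347, -0.2614, 0.2374]
ft_force: [-0.4, 0.2, -2.3]
eef_pos: [0.5344, -0.2346, 0.3296]
ft_force: [0.3, 0.5, -2.5]
eef_pos: [0.5549, -0.0904, 0.3278]
ft_force: [0.8, -0.9, -1.6]
eef_pos: [0.5548, 0.0495, 0.3278]
ft_force: [0.1, 0.1, -1.9]
eef_pos: [0.5544, 0.1619, 0.3274]
ft_force: [-0.4, -0.4, -3.0]
time_s: 17.9
eef_pos: [0.5556, 0.1566, 0.3284]
orientation: [0.0, 0.209, 0.978, -0.0]
ft_force: [-0.1, -0.3, -2.1]
width: 0.668
gripper_force: 30.0
b1 [0.5556 0.1566 0.3284]
[331 116]
[  269    50   125   129 12570] ((330.94512939453125, 114.16202545166016), (122.13408660888672, 130.959716796875), 33.43411636352539) [0.53657387 0.27204837 0.022     ]
```

View pics/b1.png

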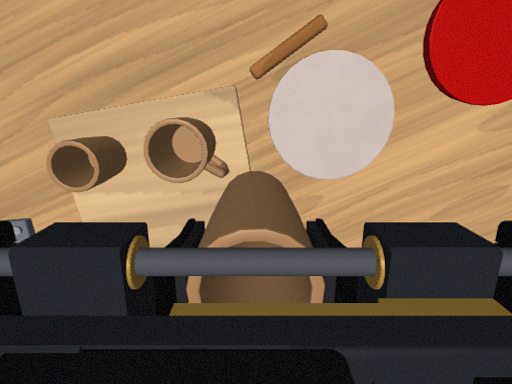

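The bat is clear ahead, centred at pixel (331,114), which gives (0.537,0.272). The rib lies in front of it. Moving over the bat and descending.

```bash
python3 -m inch '[[[-0.003,0.02,0],[0,0,0],0.054],[[-0.008,0.05,0],[0,0,0],0.054],[[-0.013,0.08,0],[0,0,0],0.054],[[-0.016,0.1,-0.01],[0,0,0],0.054],[[-0.018,0.113,-0.03],[0,0,0],0.054]]' | sed -n '2p;4p'
python3 -m inch '[[[0,0.002,-0.025],[0,0,0],0.054],[[0,0.002,-0.05],[0,0,0],0.054],[[0,0.002,-0.075],[0,0,0],0.054],[[0,0.002,-0.095],[0,0,0],0.054],[[0,0.002,-0.105],[0,0,0],0.054]]' | sed -n '2p;4p'
python3 -m inch '[[[0,0,0],[0,0,0],0.054],[[0,0,0],[0,0,0],0.054],[[0,0,0],[0,0,0],0.054],[[0,0,0],[0,0,0],0.054],[[0,0,0],[0,0,0],0.054]]'
```

```text
eef_pos: [0.5376, 0.2749, 0.3008]
ft_force: [-0.0, 0.4, -2.3]
eef_pos: [0.5362, 0.2721, 0.1902]
ft_force: [-0.3, 0.4, -3.4]
time_s: 19.2
eef_pos: [0.5381, 0.2737, 0.1949]
orientation: [0.001, 0.208, 0.978, 0.001]
ft_force: [-0.1, -0.1, -2.7]
width: 0.671
gripper_force: 30.0
```

```bash
python3 -m inch '[[[0,-0.001,-0.007],[0,0,0],0.054],[[0,-0.002,-0.014],[0,0,0],0.054],[[0,-0.002,-0.019],[0,0,0],0.054],[[0,-0.002,-0.022],[0,0,0],0.054],[[0,-0.002,-0.024],[0,0,0],0.054]]' | sed -n '2p;4p'
python3 -m inch '[[[0,0,-0.0005],[0,0,0],0.054],[[0,0,-0.001],[0,0,0],0.054],[[0,0,-0.0015],[0,0,0],0.054],[[0,0,-0.002],[0,0,0],0.054]]' | sed -n '2p;4p'
python3 -m inch '[[[0,0,-0.0005],[0,0,0],0.054],[[0,0,-0.001],[0,0,0],0.054],[[0,0,-0.0015],[0,0,0],0.054]]' | sed -n '2p;4p'
python3 -m inch '[[[0,0,-0.0005],[0,0,0],0.054],[[0,0,-0.001],[0,0,0],0.054]]' | sed -n '2p;4p'
```

```text
eef_pos: [0.5369, 0.2711, 0.1682]
ft_force: [-0.0, -0.3, -1.4]
eef_pos: [0.5375, 0.2714, 0.1675]
ft_force: [-0.1, -0.3, -2.3]
eef_pos: [0.5374, 0.2713, 0.1659]
ft_force: [0.2, 0.5, -1.9]
eef_pos: [0.5374, 0.2714, 0.1648]
ft_force: [-1.1, 0.4, -1.7]
```

```bash
for i in 1; do python3 -m inch '[[[0,0,-0.0004],[0,0,0],0.054],[[0,0,-0.0008],[0,0,0],0.054]]' | sed -n '2p;4p'; done
python3 -m inch '[[[0,0,-0.0003],[0,0,0],0.054],[[0,0,-0.0006],[0,0,0],0.054]]' | sed -n '2p;4p'
python3 -m inch '[[[0,0,-0.0003],[0,0,0],0.054],[[0,0,-0.0003],[0,0,0],0.054]]' | sed -n '2p;4p'
python3 -m inch '[[[0,0,0],[0,0,0],0.054],[[0,0,0],[0,0,0],0.054]]' | sed -n '2p;4p'
```

```text
eef_pos: [0.5374, 0.2713, 0.1639]
ft_force: [-0.4, -0.3, -3.0]
eef_pos: [0.5374, 0.2713, 0.1634]
ft_force: [0.4, 0.2, -1.6]
eef_pos: [0.5374, 0.2713, 0.1633]
ft_force: [-1.2, 0.1, -1.0]
eef_pos: [0.5374, 0.2713, 0.1632]
ft_force: [-0.1, -0.9, 0.3]
```

```bash
python3 -m inch '[[[0,0,-0.0003],[0,0,0],0.054],[[0,0,-0.0003],[0,0,0],0.054]]' | sed -n '2p;4p'
python3 -m inch '[[[0,0,0],[0,0,0],0.054],[[0,0,0],[0,0,0],0.054]]' | sed -n '2p;4p'
```

```text
eef_pos: [0.5374, 0.2713, 0.1632]
ft_force: [-1.2, -1.0, 2.0]
eef_pos: [0.5375, 0.2713, 0.1632]
ft_force: [-1.2, -0.9, 3.5]
```

Standing on the bat at about 5 N. Opening gently, then rising straight up.

```bash
python3 -m inch '[[[0,0,0],[0,0,0],0.059],[[0,0,0],[0,0,0],0.06],[[0,0,0],[0,0,0],0.062],[[0,0,0],[0,0,0],0.066],[[0,0,0],[0,0,0],0.07]]' | sed -n '2p;4,6p'
python3 -m inch '[[[0,0,0],[0,0,0],0.076],[[0,0,0],[0,0,0],0.082],[[0,0,0],[0,0,0],0.084],[[0,0,0],[0,0,0],0.084],[[0,0,0],[0,0,0],0.084]]' | sed -n '2p;4,6p'
python3 -m inch '[[[0,0,0.01],[0,0,0],0.084],[[0,0,0.025],[0,0,0],0.084],[[0,0,0.045],[0,0,0],0.084],[[0,0,0.07],[0,0,0],0.084],[[0,0,0.1],[0,0,0],0.084]]' | sed -n '2p;4,6p'
python3 -m inch '[[[0.02,-0.01,0.03],[0,0,0],0.084],[[0.05,-0.03,0.05],[0,0,0],0.084],[[0.08,-0.05,0.05],[0,0,0],0.084],[[0.11,-0.07,0.05],[0,0,0],0.084],[[0.11,-0.07,0.05],[0,0,0],0.084]]' | sed -n '2p;4,6p'
python3 -m inch '[[[0,0,0],[0,0,0],0.084],[[0,0,0],[0,0,0],0.084],[[0,0,0],[0,0,0],0.084],[[0,0,0],[0,0,0],0.084],[[0,0,0],[0,0,0],0.084]]' | sed -n '2p;4,6p'
python3 shot.py e1; python3 - <<'E'
from rig import env;from h import *
c=env.capture("scene")
o=np.hstack([cv2.resize(c["frame"][120:240,190:370],(540,360)),cv2.resize(cv2.imread("pics/e1.png")[:280,150:350,::-1],(257,360))])
cv2.imwrite("pics/e2.png",o[:,:,::-1])
E
```

```text
eef_pos: [0.5374, 0.2715, 0.1625]
ft_force: [0.5, -0.0, -1.3]
width: 0.766
gripper_force: 0.0
eef_pos: [0.5374, 0.2714, 0.1628]
ft_force: [0.0, 0.4, -0.6]
width: 0.963
gripper_force: 0.0
eef_pos: [0.5367, 0.2709, 0.2633]
ft_force: [0.2, -0.5, -0.5]
width: 0.965
gripper_force: 0.0
eef_pos: [0.6524, 0.1936, 0.3134]
ft_force: [-0.6, -1.8, -0.9]
width: 0.96
gripper_force: 0.0
eef_pos: [0.6466, 0.2026, 0.3132]
ft_force: [0.3, 0.5, -0.2]
width: 0.968
gripper_force: 0.0
e1 [0.6466 0.2026 0.3132]
```

View pics/e2.png

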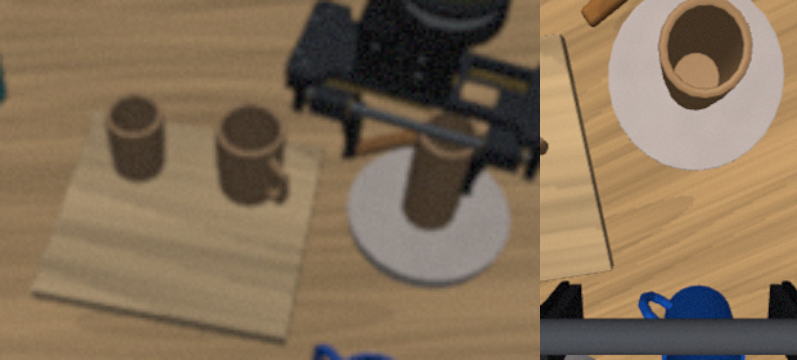

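The beaker stands upright in the middle of the bat, foot at about (432,212) against a bat centre of about (428,213). The tumbler, mug and rib are where they were. Handing in.

```bash
python3 -c "
from rig import env;print(env.finish_job())"
```

```text
the job is handed in; nothing more can be done
None
```

The job is handed in, with no verdict returned: the beaker was pressed about 2–3 mm off centre onto the fully lowered platen, held there for over a second, then set upright in the middle of the white bat and released, with the other pots and the rib undisturbed in the last pictures.

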